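# Set a roller pump's gap: dial to the stop, four clicks back

## Task

Set the gap of the bench roller pump before its hose is fitted: turn the bar dial on top of the pump clockwise (seen from above) until it comes up firmly against its end stop, without straining it, then turn it back anticlockwise four clicks and let go. Leave the things lying round the pump where they are.

Things in the scene. Friction and masses are not known exactly. Their poses are not given: they have to be found in the camera images.
- pump: the bench roller pump, fixed to the worktop: grey base plate 170 x 132 mm, white drive housing 115 mm high at its +x (rear) side, open aluminium pump head in front (-x). Origin: centre of its underside; z up.
- dial_grip (a point): point on the dial's vertical axis, at mid-height of its bar grip, 152 mm above the worktop, 35 mm in front (-x) of the pump's origin. The bar is 46 mm long, 14 mm thick, and stands 139 to 162 mm above the worktop on a black disc 49 mm across. The frame turns with the dial: x along the bar, towards the end with the white line; y across its 14 mm; z up.
- dial: the dial on top of the pump head (origin on its axis, 132 mm above the worktop, axes as dial_grip). Clockwise from above lowers the shoe. It clicks 20 times a turn (0.314 rad a click), rests only in click positions and snaps into them by itself; getting over a click takes about 0.1 N m. Its bar may point anywhere. It starts 5 to 9 clicks before the stop, which comes about a sixth of a click beyond a click position.
- shoe: the pressure shoe: black block 26 x 62 x 12 mm inside the pump head, under the bridge, moved straight down or up by the dial, 1 mm a click; it just reaches the roller at the dial's stop. Fingers need not touch it. Origin: centre of its lower face.
- shoe_face (a point): centre of the shoe's lower face, z up
- roller_top (a point): highest point of the parked rotor's top roller (steel, 14 mm thick), 71 mm above the worktop, straight below the shoe face: the gap is the height of shoe_face over roller_top. Four clicks from the stop make a gap of about 4.15 mm.
- timer: bystander: white bench timer, 39 x 68 x 62 mm, beside the pump. Origin: centre of its underside
- forceps: bystander: steel forceps, 144 mm long, 16 mm wide, 9 mm high, lying beside the pump. Origin: centre of its underside
- marker: bystander: marker pen, 133 mm long, 12 mm thick, lying in front of the pump. Origin: centre of its underside
- end_stop: the dial's end stop: a steel pin 4 mm thick, hidden in the drum under the dial; it meets a lug on the dial's spindle, 18 mm from the dial's axis. There the dial's torque climbs steeply (several N m per rad): 0.2 N m at the dial presses the stop with about 8 N; over 30 N (about 0.6 N m) strains it. Origin: foot of the pin; it does not tell where the bar points at the stop.
Mind the look-alikes: they are no part of the job. There is more than one size of the pump; the job needs the larger.

How it is judged:
On the way, in this order (a step that is already met when the one before it is completed fails the run):
1. the dial is turned to its end stop: it presses the stop with more than 3 N (contact force between end_stop and anything else above 3 N), for 0.1 s.
2. the dial is turned back four clicks: the gap is 3.7 to 4.6 mm (z of shoe_face in the frame of roller_top between 0.0037 and 0.0046 m), for 0.2 s.
At the end, for the whole second after the job is handed in: the shoe face stands 3.7 to 4.6 mm above the roller top (four clicks from the stop, less than half a click either way) and the dial is at rest (all of step 2 and angular speed of dial below 0.1 rad/s); the robot touches nothing.
It fails at once if the dial is strained against its end stop, with more than 30 N on the stop (contact force between end_stop and anything else above 30 N).
It fails at once if a bystander is pushed more than 25 mm (distance of any of timer, forceps, marker from where it was at the start of the episode above 0.025 m).
It also fails if it takes over 64 s, if anything falls off the work surface, if the arm or the gripper's body presses on something with over 40 N, if the wrist force passes 120 N, or if a joint passes its speed limit or range.

## Robot

A 7-joint arm with a two-finger parallel gripper is mounted at the origin on a cart in front of the work surface, level with it; the furniture and walls round the work are solid. World frame = base frame: x ahead of the robot, y to its left, z up, the work surface at z = 0. Lengths are in m, angles in rad, forces in N, time in s.
With the tool pointing down it reaches from about 0.4 to 0.85 m from the base axis. Payload 4.4 kg.
Tool frame: the origin (TCP) lies midway between the tips of the shut fingers; the grasp point (between the pads) lies 19 mm behind it (bot.grip_point_offset is the distance from the TCP to the grasp point, in m); z points along the fingers, y is the direction in which the jaws open and shut (so a half turn about z gives the same grasp; the last joint's range is limited). The gripper opens to 94 mm and grips with 3 to 60 N. Pads are 16 mm wide; open, the fingers measure 119 mm over their backs; the gripper's body (75 mm by 177 mm) begins 78 mm behind the grasp point.
Start: joints at [1.096, 0.628, 0.038, 1.517, -0.027, 0.996, -0.02], TCP at [0.258, -0.596, 0.205] pointing down, gripper open.
Joint ranges: [-3.06, 3.06], [-0.37, 2.12], [-1.25, 1.32], [0.18, 2.47], [-1.1, 4.24], [0.23, 1.98], [-2.94, 2.94]. Speed limits (rad/s): [2.57, 2.57, 3.14, 3.14, 3.14, 3.14, 3.14].

## Interface

Orientations are given as a unit quaternion [w, x, y, z].
In Python, from bench import bot gives the robot as it stands.
- The arm moves only by the shell command python3 -m handwheel 'ROWS' [FORCE]. ROWS is JSON, a list of rows, each a list of 3 entries, a list of its own where there are three numbers: the opening in per cent of the stroke, from 0 (shut) to 100 (fully open), then the shift along the tool's x, y, z in mm, then the turn about the tool's z in degrees. A call has 1 to 20 rows; each row is the pose to reach, as a shift and turn from the pose measured when the call began, along the tool's axes at that moment; what a row does not reach only later rows make up. A row lasts 1/10 s, in which the tool goes at most 50 mm and 8.59 degrees, less where a joint would pass 70% of its speed; a pose out of reach is approached as far as the arm can. A call with a gripper value outside its range is refused whole. The fingers move at their own pace and stop on an object; FORCE is the grip in N (left out, the last holds). Time passes only in rows, so rows that repeat a pose let the fingers close. It gives the time, the measured TCP pose, the force and the opening at its end, in the units of the state.
- bot.read_state(): the state, without advancing time (a new reading comes with each control period).
- bot.grab_frame(name): name is "scene" or "side" or "wrist"; returns (picture, depth): 400x640x3 uint8, red, green, blue; 400x640 float32, m along the optical axis (not along the pixel's ray), 0 where there is no reading.
- bot.camera_model(name): a dict with "fx", "fy", "cx", "cy" (pixels), "eye" and "attitude" of the camera in the world. Camera axes: x right, y up, looking along -z (the intrinsics and any distortion apply to the point x, -y, -z); pixel columns grow to the right and rows downward; lengths in m; the calibration is good to about 2 mm. The wrist camera is an equidistant fisheye: a pixel r from the principal point sees the ray r / f radians off the axis. A picture is of the moment at which its call begins: read the wrist's pose just before it. camera_model takes no time and is no camera call; for the wrist camera it gives the pose at the moment of the call.
- bot.close_job(): hands the job in, once; it reports no verdict.
The state is a dict: "t": time; "qpos": joint angles; "joint_velocities": joint speeds; "joint_torque": joint torques, N m; "ee_pos": TCP position; "tool_rot": TCP orientation; "contact_force": force on the tool from outside, world axes, zero at the start; "torque": the same for the moment, N m; "gripper_width": finger opening in m.
Only numpy, scipy, OpenCV 4.12 (cv2) and the standard library are available. Lean on these libraries where they do the work, as an engineer would, in place of code of your own. Each camera call takes 0.05 s, during which the arm holds its last target.

## Working session

There is one attempt and no reset: what is moved stays moved. The work goes in short steps, Python scripts to look and compute and a shell command to move; the robot and the scene stay as the last step left them, time stands still between calls to the robot, and variables do not carry over. Pictures are saved under pics/ and viewed, and the job is handed in when it is done.

```bash
mkdir -p pics; ls; python3 - <<'E'
from bench import bot
import cv2,json
s=bot.read_state();print(s)
for n in ("scene","side","wrist"):
    print(n,bot.camera_model(n))
    p,d=bot.grab_frame(n);cv2.imwrite(f"pics/{n}0.png",p[:,:,::-1])
E
```

```text
pics
{'t': 0.0, 'qpos': array([ 1.09624526,  0.62931814,  0.03850058,  1.51838186, -0.02697751,
        0.99629853, -0.01999509]), 'joint_velocities': array([ 0.00066235,  0.00112461, -0.00082992, -0.0010667 , -0.00010612,
        0.00063056,  0.00088055]), 'joint_torque': array([ 9.44884086e-04, -5.49729681e+01,  1.14392336e+00, -1.86636311e+01,
       -5.21810527e-02,  2.34972773e-02,  1.24474755e-04]), 'ee_pos': array([ 0.25806879, -0.59583518,  0.20456893]), 'tool_rot': array([-9.15118827e-04,  9.79190583e-01,  2.02940663e-01, -2.29016728e-04]), 'contact_force': array([ 0.20296785, -0.35454925, -0.55256055]), 'torque': array([ 0.01236185,  0.00459691, -0.06042861]), 'gripper_width': 0.09415020651623447}
scene {'fx': 508.0020885281053, 'fy': 508.0020885281053, 'cx': 327.9061170404177, 'cy': 203.14582744983386, 'eye': array([-0.11618053,  0.38631639,  0.73785644]), 'attitude': array([-0.43007863, -0.21296195,  0.38582658,  0.78791969])}
side {'fx': 387.47134819430886, 'fy': 387.47134819430886, 'cx': 323.21538248429147, 'cy': 200.43975121105518, 'eye': array([ 0.57711987, -0.8266067 ,  0.41294697]), 'attitude': array([0.8215295 , 0.5693941 , 0.02416008, 0.0172025 ])}
wrist {'fx': 309.70691628693146, 'fy': 309.70691628693146, 'cx': 312.7720483968045, 'cy': 199.5706476516956, 'eye': array([ 0.32052802, -0.56911273,  0.38358543]), 'attitude': array([ 0.8300037 , -0.09870163,  0.06553178, -0.54502976])}
```

View pics/scene0.png

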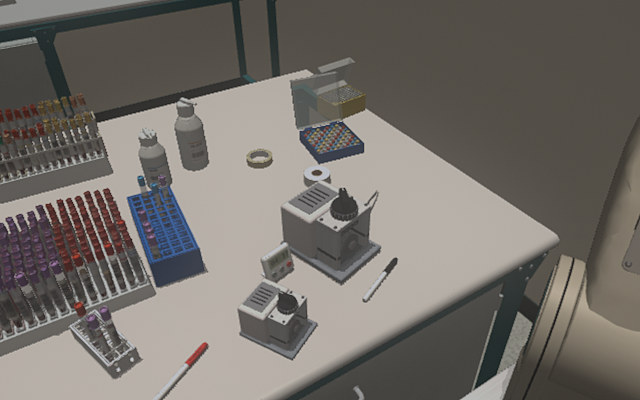

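View pics/side0.png

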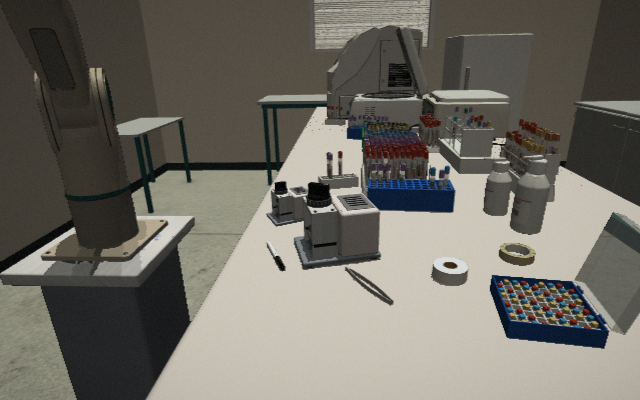

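View pics/wrist0.png

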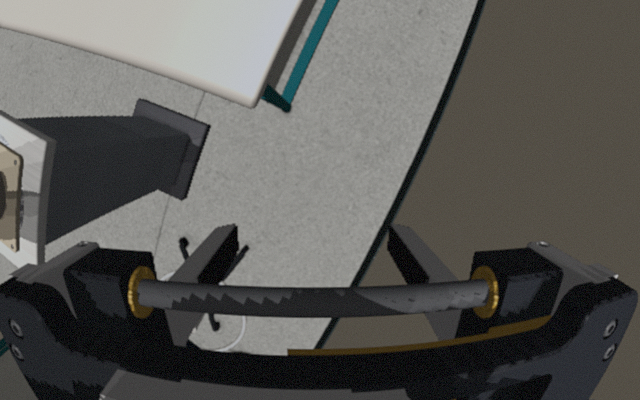

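Candidates for the dial: in the scene view, the larger pump's dial at (345,205) and the smaller pump's dial at (290,302). In the side view they are at (318,193) and (280,188). The larger pump is the one at scene (330,230), with the timer at (278,262), forceps near (372,200) and the black-capped marker at (380,278). Next I'll check it in a close crop and measure.

```bash
cat > h.py <<'E'
import numpy as np, cv2
from scipy.spatial.transform import Rotation as R
def rot(q): q=np.asarray(q); return R.from_quat([q[1],q[2],q[3],q[0]]).as_matrix()
def cloud(cm,d,fish=False):
    v,u=np.mgrid[0:d.shape[0],0:d.shape[1]].astype(float)
    x=(u-cm['cx'])/cm['fx'];y=(v-cm['cy'])/cm['fy']
    if fish:
        r=np.hypot(x,y);k=np.where(r>1e-9,np.tan(np.minimum(r,1.4))/np.maximum(r,1e-9),1);x=x*k;y=y*k
    P=np.stack([x*d,-y*d,-d],-1)
    W=P@rot(cm['attitude']).T+cm['eye']; W[d<=0]=np.nan
    return W
def proj(cm,X,fish=False):
    c=(np.atleast_2d(X)-cm['eye'])@rot(cm['attitude']); x,y,z=c[:,0],-c[:,1],-c[:,2]
    if fish:
        r=np.hypot(x,y);th=np.arctan2(r,z);x=x/r*th;y=y/r*th
    else: x=x/z;y=y/z
    return np.stack([cm['fx']*x+cm['cx'],cm['fy']*y+cm['cy']],-1)
E
python3 - <<'E'
from bench import bot
from h import *
for n,(u,v),b in (("scene",(335,225),70),("side",(335,220),70)):
    cm=bot.camera_model(n);p,d=bot.grab_frame(n)
    W=cloud(cm,d);np.savez(f"{n}.npz",W=W,p=p)
    c=p[v-b:v+b,u-b:u+b,::-1];cv2.imwrite(f"pics/{n}c.png",cv2.resize(c,None,fx=4.2,fy=4.2,interpolation=cv2.INTER_CUBIC))
    m=(W[...,2]>.136)&(W[...,2]<.2)&(W[...,0]>.35)&(W[...,0]<.85)&(abs(W[...,1]+0.0)<.35)
    vv,uu=np.nonzero(m); 
    k=(abs(uu-u)<b)&(abs(vv-v)<b)
    q=W[vv[k],uu[k]];print(n,k.sum(),q.min(0),q.max(0),np.median(q,0))
    # housing top
    m=(abs(W[...,2]-.115)<.005);vv,uu=np.nonzero(m);k=(abs(uu-u)<b)&(abs(vv-v)<b);q=W[vv[k],uu[k]];print('top',k.sum(),q.min(0),q.max(0),cv2.minAreaRect(q[:,:2].astype(np.float32)))
    m=(abs(W[...,2]-.012)<.008);vv,uu=np.nonzero(m);k=(abs(uu-u)<b)&(abs(vv-v)<b);q=W[vv[k],uu[k]];print('base',k.sum(),q.min(0),q.max(0))
E
```

```text
scene 408 [ 0.492639   -0.07589774  0.13607006] [ 0.54216063 -0.02864052  0.16484879] [ 0.51224833 -0.04726734  0.14191722]
top 1888 [ 0.47845023 -0.1070489   0.11000003] [0.64410392 0.03780469 0.11998178] ((0.5602654814720154, -0.03973230719566345), (0.14621007442474365, 0.12552927434444427), 15.319891929626465)
base 2095 [ 0.38820411 -0.38114236  0.00400253] [0.94716729 0.11651431 0.01999019]
side 398 [ 0.49561696 -0.08039197  0.13604741] [0.74976353 0.3376983  0.16274439] [ 0.52251995 -0.0607042   0.1451856 ]
top 1256 [ 0.48033398 -0.11338393  0.11000034] [0.75046644 0.43646267 0.11991117] ((0.6160107254981995, 0.15862630307674408), (0.5588240623474121, 0.2438332885503769), 85.62239837646484)
base 1903 [ 0.35673171 -0.21318297  0.00400532] [0.73962664 0.59522548 0.01995606]
```

```bash
python3 -c "
from h import *
W=np.load('side.npz')['W'];V=np.load('scene.npz')['W']
for v,u in((187,318),(193,318),(200,325),(205,355)):print('side',v,u,W[v,u].round(3))
for v,u in((192,345),(205,345),(215,310),(290,380),(262,278),(198,373),(262,345)):print('scene',v,u,V[v,u].round(3))
"
```

```text
side 187 318 [ 0.518 -0.059  0.155]
side 193 318 [ 0.518 -0.061  0.143]
side 200 325 [ 0.533 -0.073  0.132]
side 205 355 [ 0.596 -0.058  0.115]
scene 192 345 [ 0.524 -0.06   0.162]
scene 205 345 [ 0.498 -0.042  0.155]
scene 215 310 [0.554 0.001 0.112]
scene 290 380 [ 0.401 -0.062  0.001]
scene 262 278 [0.539 0.086 0.042]
scene 198 373 [ 0.648 -0.228 -0.   ]
scene 262 345 [ 0.49  -0.04   0.014]
```

View pics/scenec.png

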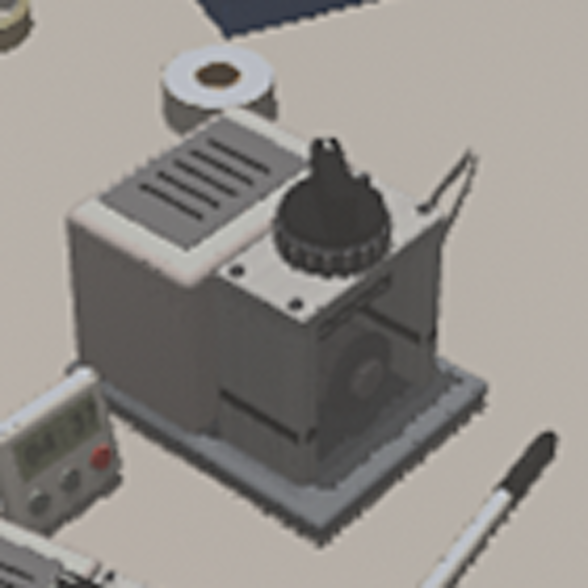

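View pics/sidec.png

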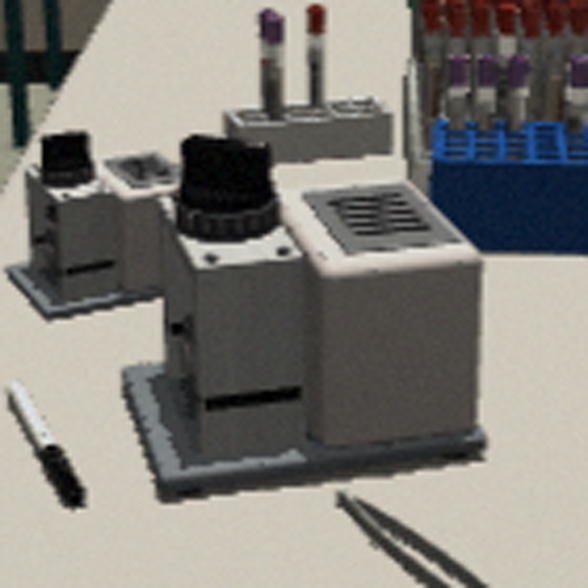

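The crops confirm the choice. The larger pump has its black dial at scene crop (330,215), full frame (345,205), with the bar standing across it. The small pump is behind it in the side crop at (65,155). Next, the bar angle.

```bash
python3 -c "
from h import *
for n in('side','scene'):
    D=np.load(n+'.npz');W=D['W'];
    near=(np.hypot(W[...,0]-.515,W[...,1]+.057)<.045)
    for lo,hi in((.134,.139),(.1445,.158),(.158,.168)):
        q=W[near&(W[...,2]>lo)&(W[...,2]<hi)]
        print(n,lo,len(q),q.mean(0).round(4),cv2.minAreaRect(q[:,:2].astype(np.float32)))
        if lo>.14: print(q[:: max(1,len(q)//15)].round(4).tolist())
"
```

```text
side 0.134 72 [ 0.5189 -0.0703  0.1372] ((0.517472505569458, -0.06628073751926422), (0.027528977021574974, 0.04785137623548508), 82.26544189453125)
side 0.1445 135 [ 0.5191 -0.0608  0.1513] ((0.518018364906311, -0.0608673170208931), (0.011312292888760567, 0.04661934822797775), 78.44168090820312)
[[0.4964, -0.0511, 0.1571], [0.5075, -0.0572, 0.1568], [0.5051, -0.055, 0.1539], [0.5249, -0.0659, 0.1575], [0.5029, -0.0547, 0.1516], [0.5225, -0.062, 0.154], [0.5412, -0.0615, 0.1538], [0.5139, -0.0608, 0.1514], [0.5332, -0.0681, 0.1539], [0.505, -0.0556, 0.1474], [0.5245, -0.0631, 0.15], [0.5006, -0.0546, 0.1448], [0.5225, -0.0648, 0.1484], [0.5412, -0.0628, 0.1477], [0.533, -0.0656, 0.1464]]
side 0.158 72 [ 0.5196 -0.0582  0.1607] ((0.5189278721809387, -0.05607704445719719), (0.015791160985827446, 0.04403116554021835), 66.1012191772461)
[[0.5003, -0.0455, 0.1619], [0.5088, -0.0457, 0.1619], [0.5051, -0.0514, 0.1616], [0.5136, -0.0524, 0.1619], [0.5218, -0.0487, 0.1607], [0.5013, -0.0569, 0.1612], [0.5096, -0.0554, 0.1607], [0.5181, -0.0575, 0.1613], [0.5266, -0.0583, 0.1616], [0.5351, -0.
[... 915 characters left out ...]
15, 0.1464], [0.5011, -0.0447, 0.1447], [0.496, -0.0503, 0.1456], [0.4956, -0.0478, 0.1446]]
scene 0.158 119 [ 0.5157 -0.051   0.1621] ((0.5181612968444824, -0.05243571847677231), (0.013822554610669613, 0.04686976596713066), 67.50562286376953)
[[0.5413, -0.0577, 0.1616], [0.5358, -0.0563, 0.1632], [0.5336, -0.0548, 0.1627], [0.5312, -0.0533, 0.1624], [0.5277, -0.0509, 0.1632], [0.5293, -0.0497, 0.1603], [0.5203, -0.0597, 0.1619], [0.518, -0.0581, 0.1616], [0.5136, -0.0551, 0.1632], [0.5125, -0.0521, 0.1627], [0.5118, -0.0517, 0.161], [0.5102, -0.0506, 0.1602], [0.5078, -0.0467, 0.1609], [0.5063, -0.0434, 0.1609], [0.5009, -0.0397, 0.1636], [0.5021, -0.0383, 0.161], [0.4978, -0.0513, 0.1583]]
```

```bash
cat >> h.py <<'E'
def rel(s,target,yaw_y=None):
    M=rot(s['tool_rot']); d=M.T@(np.asarray(target)-s['ee_pos'])*1000
    a=np.degrees(np.arctan2(M[1,1],M[0,1])); 
    t=None if yaw_y is None else -((yaw_y-a+180)%360-180)
    return d.round(1),'y-ang',a.round(2),'turn',t,'z',M[:,2].round(4)
E
python3 -c "
from bench import bot
from h import *
s=bot.read_state()
print(rel(s,[.518,-.054,.27],67.5))
print(rel(s,[.39,-.33,.29],67.5))"
```

```text
(array([ 453.8, -394.3,  -64.6]), 'y-ang', np.float64(-66.58), 'turn', np.float64(-134.07979411712068), 'z', array([-4.e-04,  8.e-04, -1.e+00]))
(array([ 226.7, -192. ,  -84.8]), 'y-ang', np.float64(-66.58), 'turn', np.float64(-134.07979411712068), 'z', array([-4.e-04,  8.e-04, -1.e+00]))
```

```bash
python3 -m handwheel '[[70,[35,-30,-40],-8],[70,[70,-60,-80],-16],[70,[105,-90,-85],-24],[70,[140,-120,-85],-32],[70,[175,-150,-85],-40],[70,[210,-180,-85],-48],[70,[245,-210,-85],-56],[70,[280,-240,-85],-64],[70,[315,-270,-85],-72],[70,[350,-300,-85],-80],[70,[385,-330,-75],-88],[70,[415,-360,-70],-96],[70,[440,-380,-65],-104],[70,[454,-394,-65],-112],[70,[454,-394,-65],-120],[70,[454,-394,-65],-128],[70,[454,-394,-65],-134],[70,[454,-394,-65],-134],[70,[454,-394,-65],-134]]' 12; python3 - <<'E'
from bench import bot
from h import *
s=bot.read_state();print(s['t'],s['ee_pos'],s['qpos'].round(3),s['contact_force'],s['torque'],s['gripper_width']);print(rel(s,[.518,-.054,.145],67.5))
cm=bot.camera_model("wrist");p,d=bot.grab_frame("wrist");np.savez("w1.npz",p=p,d=d,**cm)
cv2.imwrite("pics/wrist1.png",p[:,:,::-1])
print(proj(cm,[[.518,-.054,.162]],True))
E
```

```text
t: 2.15
ee_pos: [0.5182, -0.0544, 0.2703]
tool_rot: [-0.0, 0.197, 0.98, 0.0]
contact_force: [0.8, 0.3, -0.3]
gripper_width: 0.066
2.15 [ 0.51821492 -0.05441555  0.27031189] [ 0.512  0.433 -0.665  1.774  0.304  1.04   0.91 ] [ 0.84031562  0.30667434 -0.3133425 ] [-0.05109309 -0.1333754  -0.0051588 ] 0.06597607379783649
(array([  0.3,   0.2, 125.3]), 'y-ang', np.float64(67.26), 'turn', np.float64(-0.2415335959450431), 'z', array([-5.e-04,  8.e-04, -1.e+00]))
[[313.08551425 197.59809986]]
```

View pics/wrist1.png

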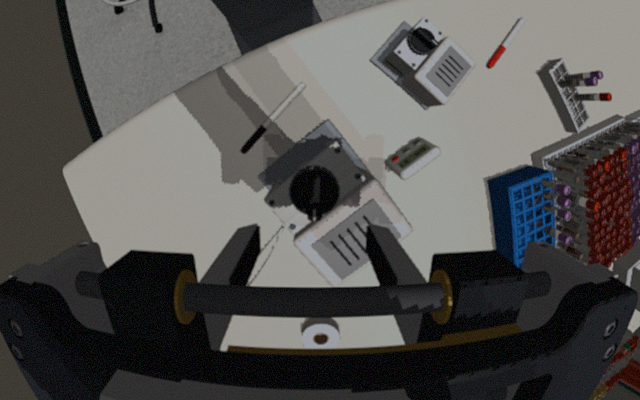

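The wrist view shows the larger pump, with the dial disc at about (315,192) and the bar running up the image between the open jaws. The small pump is at (425,40), the timer at (413,158), the marker at (275,115) and the forceps at (265,255). Now I'll refine the measurement.

```bash
python3 - <<'E'
from h import *
D=np.load('w1.npz');cm={k:D[k] for k in('fx','fy','cx','cy','eye','attitude')}
W=cloud(cm,D['d'],True);p=D['p']
near=np.hypot(W[...,0]-.518,W[...,1]+.054)<.05
for lo,hi in((.130,.1385),(.139,.155),(.158,.168)):
    q=W[near&(W[...,2]>lo)&(W[...,2]<hi)]
    if len(q)>5: print(lo,len(q),q.mean(0).round(4),cv2.minAreaRect(q[:,:2].astype(np.float32)))
print(proj(cm,[[.518,-.054,.162],[.4967,-.0452,.162],[.5393,-.0628,.162]],True))
c=p[150:230,265:365,::-1];c=cv2.convertScaleAbs(c,alpha=2.2,beta=10)
cv2.imwrite("pics/w1c.png",cv2.resize(c,None,fx=7,fy=7,interpolation=cv2.INTER_CUBIC))
E
```

```text
0.13 691 [ 0.5142 -0.0506  0.1356] ((0.5186777114868164, -0.05318072810769081), (0.05261016637086868, 0.052574656903743744), 52.813297271728516)
0.139 357 [ 0.517  -0.0527  0.1401] ((0.5178776383399963, -0.052669987082481384), (0.04541366547346115, 0.045549385249614716), 63.639774322509766)
0.158 685 [ 0.5181 -0.0531  0.1612] ((0.5185503959655762, -0.05326753854751587), (0.013694881461560726, 0.04549708217382431), 67.30530548095703)
[[313.08551425 197.59809986]
 [312.9570392  173.65482902]
 [313.20830709 220.71071755]]
```

View pics/w1c.png

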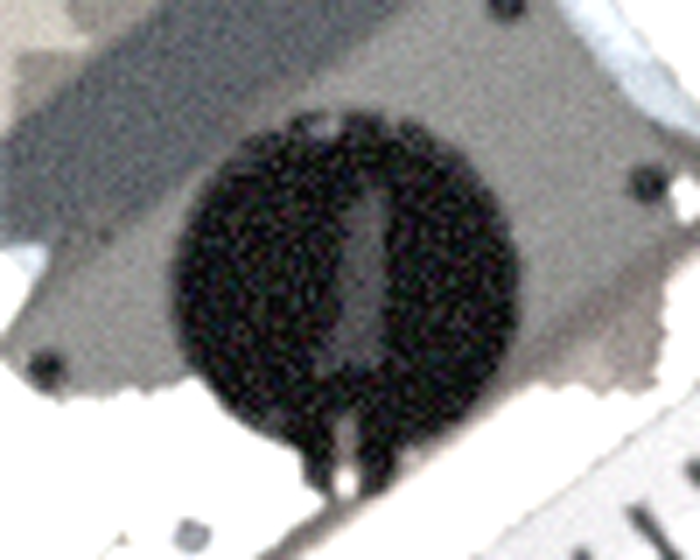

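The crop shows the black disc centred near crop (347,285), with the bar's white line at its lower (rear) end, crop (347,470). The wrist depth puts the axis at (0.5185, -0.0532), bar angle -22.5°, and top at 0.162. That agrees with scene and side, so I'll go down.

```bash
python3 -c "
from bench import bot
from h import *
s=bot.read_state();print(rel(s,[.5184,-.0532,.144],67.4))"
```

```text
(array([  0.2,   1.1, 126.4]), 'y-ang', np.float64(67.27), 'turn', np.float64(-0.1256733881519949), 'z', array([-4.e-04,  7.e-04, -1.e+00]))
```

```bash
python3 -m handwheel '[[50,[0,1,30],0],[50,[0,1,60],0],[50,[0,1,85],0],[50,[0,1,105],0],[50,[0,1,118],0],[50,[0,1,126],0],[50,[0,1,126],0]]' 12; python3 - <<'E'
from bench import bot
from h import *
s=bot.read_state();print(s['t'],s['ee_pos'],s['contact_force'].round(2),s['torque'].round(3))
for n in ("wrist","side"):
    p,d=bot.grab_frame(n);
    if n=="side": p=cv2.resize(p[140:260,250:410],None,fx=4,fy=4)
    cv2.imwrite(f"pics/{n}2.png",p[:,:,::-1])
E
```

```text
t: 2.9
ee_pos: [0.5183, -0.0534, 0.1439]
tool_rot: [-0.001, 0.197, 0.98, 0.0]
contact_force: [0.1, -0.5, 0.3]
gripper_width: 0.0468
2.9 [ 0.51828733 -0.05340201  0.14385319] [ 0.13 -0.47  0.35] [ 0.057 -0.124 -0.039]
```

View pics/wrist2.png

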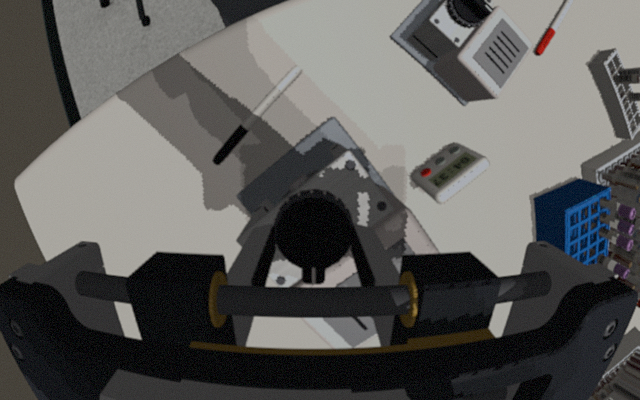

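View pics/side2.png

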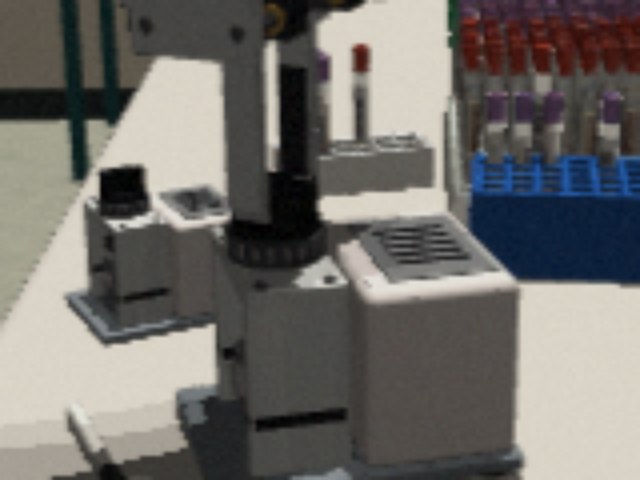

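The fingers straddle the bar in both views: wrist bar at (313,265), side dial at crop (280,220). No contact yet, so I'll close.

```bash
python3 -m handwheel '[[0,[0,0,0],0],[0,[0,0,0],0],[0,[0,0,0],0],[0,[0,0,0],0],[0,[0,0,0],0],[0,[0,0,0],0],[0,[0,0,0],0]]' 15; python3 - <<'E'
from bench import bot
from h import *
s=bot.read_state();print(s['t'],s['ee_pos'],s['contact_force'].round(2),s['torque'].round(3),s['gripper_width'],rel(s,[.5184,-.0532,.144],67.4))
E
python3 -m handwheel '[[0,[0,0,0],3],[0,[0,0,0],6],[0,[0,0,0],9],[0,[0,0,0],12],[0,[0,0,0],15],[0,[0,0,0],18],[0,[0,0,0],18]]'; python3 - <<'E'
from bench import bot
from h import *
s=bot.read_state();print(s['t'],s['ee_pos'],s['contact_force'].round(2),s['torque'].round(3),s['gripper_width'],rel(s,[.5184,-.0532,.144],67.4))
E
```

```text
t: 3.7
ee_pos: [0.5192, -0.0534, 0.1452]
tool_rot: [0.0, 0.197, 0.98, 0.0]
contact_force: [-0.3, -0.0, 2.4]
gripper_width: 0.0135
3.7 [ 0.51924389 -0.05337141  0.14515452] [-0.3  -0.05  2.38] [-0.079 -0.076  0.035] 0.01352250114388883 (array([ 0.8, -0.2,  1.2]), 'y-ang', np.float64(67.27), 'turn', np.float64(-0.1349264528120102), 'z', array([ 1.e-03,  4.e-04, -1.e+00]))
t: 4.4
ee_pos: [0.5192, -0.0534, 0.1452]
tool_rot: [0.0, 0.348, 0.937, 0.0]
contact_force: [-0.0, -0.4, 1.0]
gripper_width: 0.014
4.4 [ 0.51919719 -0.05340168  0.14516886] [-0.05 -0.45  0.97] [-0.121 -0.125  0.093] 0.013971899945898238 (array([ 0.7, -0.4,  1.2]), 'y-ang', np.float64(49.26), 'turn', np.float64(-18.14139763379876), 'z', array([ 9.e-04,  1.e-04, -1.e+00]))
```

```bash
cat >> h.py <<'E'
def report(n=5):
    from bench import bot
    T=[];F=[]
    for i in range(n):
        s=bot.read_state();T.append(s['torque'][2]);F.append(s['contact_force'])
        if i<n-1: bot.grab_frame("wrist")
    M=rot(s['tool_rot']);a=np.degrees(np.arctan2(M[1,1],M[0,1]))
    print('t',round(s['t'],2),'tz',np.mean(T).round(4),'sd',np.std(T).round(3),'F',np.mean(F,0).round(2),'pos',s['ee_pos'].round(4),'yang',a.round(2),'turned',(67.27-a).round(2),'clicks',((67.27-a)/18).round(2),'q7',s['qpos'][6].round(2),'w',s['gripper_width'].round(4))
E
python3 -c "from h import *;report()"
python3 -m handwheel '[[0,[0,0,0],5],[0,[0,0,0],10],[0,[0,0,0],15],[0,[0,0,0],20],[0,[0,0,0],25],[0,[0,0,0],30],[0,[0,0,0],35],[0,[0,0,0],40],[0,[0,0,0],45],[0,[0,0,0],50],[0,[0,0,0],54],[0,[0,0,0],54]]';python3 -c "from h import *;report()"
```

```text
t: 5.8
ee_pos: [0.5191, -0.0535, 0.1452]
tool_rot: [0.0, 0.735, 0.678, 0.0]
contact_force: [-0.4, -0.7, 2.4]
gripper_width: 0.0138Traceback (most recent call last):
  File "<string>", line 1, in <module>
    from h import *;report()
                    ~~~~~~^^
  File "h.py", line 30, in report
    print('t',round(s['t'],2),'tz',np.mean(T).round(4),'sd',np.std(T).round(3),'F',np.mean(F,0).round(2),'pos',s['ee_pos'].round(4),'yang',a.round(2),'turned',(67.27-a).round(2),'clicks',((67.27-a)/18).round(2),'q7',s['qpos'][6].round(2),'w',s['gripper_width'].round(4))
                                                                                                                                                                                                                                                  ^^^^^^^^^^^^^^^^^^^^^^^^
AttributeError: 'float' object has no attribute 'round'
Traceback (most recent call last):
  File "h.py", line 30, in report
    print('t',round(s['t'],2),'tz',np.mean(T).round(4),'sd',np.std(T).round(3),'F',np.mean(F,0).round(2),'pos',s['ee_pos'].round(4),'yang',a.round(2),'turned',(67.27-a).round(2),'clicks',((67.27-a)/18).round(2),'q7',s['qpos'][6].round(2),'w',s['gripper_width'].round(4))
                                                                                                                                                                                                                                                  ^^^^^^^^^^^^^^^^^^^^^^^^
AttributeError: 'float' object has no attribute 'round'
```

```bash
sed -i "s/s\['gripper_width'\].round(4)/round(s['gripper_width'],4)/" h.py; python3 -c "from h import *;report()"; python3 -m handwheel '[[0,[0,0,0],2],[0,[0,0,0],4],[0,[0,0,0],5],[0,[0,0,0],5]]';python3 -c "from h import *;report()"
```

```text
t 6.2 tz 0.0157 sd 0.033 F [-0.75 -0.88  2.31] pos [ 0.5191 -0.0535  0.1451] yang -4.66 turned 71.93 clicks 4.0 q7 -0.2 w 0.014
t: 6.6
ee_pos: [0.5191, -0.0535, 0.1451]
tool_rot: [0.0, 0.764, 0.645, 0.0]
contact_force: [-0.2, -0.8, 1.5]
gripper_width: 0.0138
t 6.8 tz 0.0035 sd 0.029 F [-1.02 -0.09  1.92] pos [ 0.519  -0.0535  0.1451] yang -9.65 turned 76.92 clicks 4.27 q7 -0.27 w 0.0137
```

```bash
python3 -m handwheel '[[0,[0,0,0],4],[0,[0,0,0],8],[0,[0,0,0],11],[0,[0,0,0],13],[0,[0,0,0],13]]';python3 -c "from h import *;report()";  python3 -m handwheel '[[0,[0,0,0],2],[0,[0,0,0],4],[0,[0,0,0],5],[0,[0,0,0],5]]';python3 -c "from h import *;report()"
```

```text
t: 7.3
ee_pos: [0.519, -0.0535, 0.1451]
tool_rot: [0.0, 0.832, 0.554, 0.0]
contact_force: [-0.6, -1.3, 2.1]
gripper_width: 0.0143
t 7.5 tz 0.0382 sd 0.012 F [-0.95 -0.51  2.38] pos [ 0.519  -0.0535  0.1451] yang -22.61 turned 89.88 clicks 4.99 q7 -0.45 w 0.0138
t: 7.9
ee_pos: [0.519, -0.0535, 0.1452]
tool_rot: [0.0, 0.856, 0.518, 0.0]
contact_force: [-1.3, -0.9, 2.2]
gripper_width: 0.0138
t 8.1 tz 0.0112 sd 0.008 F [-1.2  -0.7   2.51] pos [ 0.519  -0.0535  0.1452] yang -27.6 turned 94.87 clicks 5.27 q7 -0.51 w 0.0133
```

```bash
python3 - <<'E'
from bench import bot
from h import *
for n,b in(("scene",(165,235,310,380)),("wrist",(220,320,240,390))):
    p,d=bot.grab_frame(n);c=p[b[0]:b[1],b[2]:b[3],::-1]
    c=cv2.convertScaleAbs(cv2.resize(c,None,fx=5,fy=5,interpolation=cv2.INTER_CUBIC),alpha=1.8)
    cv2.imwrite(f"pics/{n}3.png",c)
E
```

```text
(no output)
```

View pics/wrist3.png

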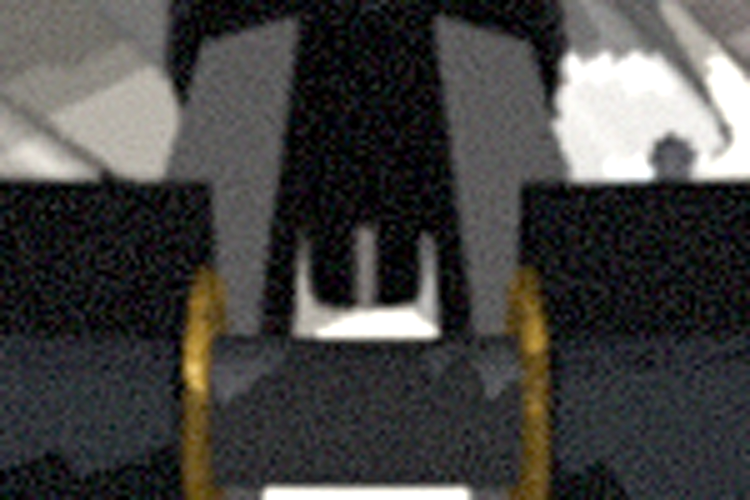

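The wrist crop shows the bar still square between the fingers, with the white line centred at crop (367,265). The dial is turning with the gripper and there is no stop at 5 clicks, so I carry on.

```bash
sed -i "s/'q7'/'jt7',s['joint_torque'][6].round(3),'q7'/" h.py; python3 -m handwheel '[[0,[0,0,0],2],[0,[0,0,0],4],[0,[0,0,0],4]]';python3 -c "from h import *;report(4)"; python3 -m handwheel '[[0,[0,0,0],3],[0,[0,0,0],6],[0,[0,0,0],9],[0,[0,0,0],9]]';python3 -c "from h import *;report(4)";  python3 -m handwheel '[[0,[0,0,0],2],[0,[0,0,0],4],[0,[0,0,0],5],[0,[0,0,0],5]]';python3 -c "from h import *;report()"
```

```text
t: 8.5
ee_pos: [0.519, -0.0535, 0.1452]
tool_rot: [-0.0, 0.873, 0.487, 0.0]
contact_force: [-0.7, -0.7, 2.3]
gripper_width: 0.0139
t 8.65 tz -0.0367 sd 0.03 F [-0.8  -0.87  2.24] pos [ 0.519  -0.0535  0.1451] yang -31.6 turned 98.87 clicks 5.49 jt7 0.025 q7 -0.57 w 0.0142
t: 9.05
ee_pos: [0.519, -0.0535, 0.1451]
tool_rot: [0.0, 0.909, 0.418, 0.0]
contact_force: [-1.4, -0.7, 2.2]
gripper_width: 0.0139
t 9.2 tz 0.0594 sd 0.023 F [-1.49 -0.42  2.8 ] pos [ 0.519  -0.0535  0.1451] yang -40.53 turned 107.8 clicks 5.99 jt7 -0.046 q7 -0.69 w 0.0138
t: 9.6
ee_pos: [0.519, -0.0535, 0.1451]
tool_rot: [-0.0, 0.926, 0.378, 0.0]
contact_force: [-1.7, -1.0, 3.1]
gripper_width: 0.0141
t 9.8 tz 0.0019 sd 0.021 F [-1.3  -0.84  2.19] pos [ 0.519  -0.0534  0.1451] yang -45.52 turned 112.79 clicks 6.27 jt7 0.024 q7 -0.75 w 0.0138
```

```bash
python3 -m handwheel '[[0,[0,0,0],3],[0,[0,0,0],5],[0,[0,0,0],5]]';python3 -c "from h import *;report(3)"; python3 -m handwheel '[[0,[0,0,0],3],[0,[0,0,0],4],[0,[0,0,0],4]]';python3 -c "from h import *;report(3)";  python3 -m handwheel '[[0,[0,0,0],2],[0,[0,0,0],4],[0,[0,0,0],4]]';python3 -c "from h import *;report(3)";  python3 -m handwheel '[[0,[0,0,0],2],[0,[0,0,0],3],[0,[0,0,0],3]]';python3 -c "from h import *;report(3)"
```

```text
t: 10.1
ee_pos: [0.519, -0.0534, 0.1451]
tool_rot: [-0.0, 0.941, 0.338, 0.0]
contact_force: [-1.3, -0.5, 3.1]
gripper_width: 0.0138
t 10.2 tz -0.0146 sd 0.003 F [-1.22 -0.37  3.06] pos [ 0.519  -0.0534  0.1452] yang -50.47 turned 117.74 clicks 6.54 jt7 -0.016 q7 -0.82 w 0.0138
t: 10.5
ee_pos: [0.519, -0.0534, 0.1452]
tool_rot: [-0.0, 0.952, 0.305, 0.0]
contact_force: [-1.5, -1.1, 2.8]
gripper_width: 0.0138
t 10.6 tz -0.0461 sd 0.024 F [-1.09 -0.95  2.6 ] pos [ 0.519  -0.0534  0.1451] yang -54.42 turned 121.69 clicks 6.76 jt7 0.047 q7 -0.87 w 0.0137
t: 10.9
ee_pos: [0.519, -0.0534, 0.1452]
tool_rot: [-0.0, 0.962, 0.272, 0.0]
contact_force: [-1.6, -0.3, 2.9]
gripper_width: 0.014
t 11.0 tz 0.0122 sd 0.01 F [-0.95 -0.68  2.66] pos [ 0.519  -0.0534  0.1452] yang -58.41 turned 125.68 clicks 6.98 jt7 -0.059 q7 -0.92 w 0.0138
t: 11.3
ee_pos: [0.5189, -0.0534, 0.1451]
tool_rot: [0.0, 0.969, 0.247, 0.0]
contact_force: [-1.8, -0.5, 3.3]
gripper_width: 0.0138
t 11.4 tz 0.1653 sd 0.01 F [-1.37 -0.45  3.45] pos [ 0.5189 -0.0534  0.1452] yang -61.39 turned 128.66 clicks 7.15 jt7 -0.178 q7 -0.96 w 0.0138
```

```bash
python3 -m handwheel '[[0,[0,0,0],0.5],[0,[0,0,0],1],[0,[0,0,0],1],[0,[0,0,0],1]]';python3 -c "from h import *;report(4)"
```

```text
t: 11.8
ee_pos: [0.519, -0.0534, 0.1452]
tool_rot: [0.0, 0.971, 0.239, 0.0]
contact_force: [-1.2, -1.1, 2.5]
gripper_width: 0.0137
t 11.95 tz 0.2467 sd 0.033 F [-1.73 -0.74  2.89] pos [ 0.5189 -0.0534  0.1451] yang -62.39 turned 129.66 clicks 7.2 jt7 -0.255 q7 -0.98 w 0.0137
```

Torque now climbs about 0.08 N m per degree, well past the 0.1 N m click level, just beyond click 7. That is the stop. A touch firmer, then back four clicks.

```bash
python3 -m handwheel '[[0,[0,0,0],0.4],[0,[0,0,0],0.6],[0,[0,0,0],0.6],[0,[0,0,0],0.6]]';python3 -c "from h import *;report(4)"
```

```text
t: 12.35
ee_pos: [0.519, -0.0534, 0.1451]
tool_rot: [0.0, 0.972, 0.233, 0.0]
contact_force: [-1.7, -0.6, 3.1]
gripper_width: 0.0139
t 12.5 tz 0.2105 sd 0.02 F [-1.37 -0.28  2.64] pos [ 0.519  -0.0534  0.1451] yang -62.99 turned 130.26 clicks 7.24 jt7 -0.24 q7 -0.99 w 0.0138
```

```bash
python3 -m handwheel '[[0,[0,0,0],0],[0,[0,0,0],0],[0,[0,0,0],0]]' 25;python3 -c "from h import *;report(5)"
```

```text
t: 12.8
ee_pos: [0.5189, -0.0534, 0.1452]
tool_rot: [0.0, 0.972, 0.234, 0.0]
contact_force: [-0.8, -1.2, 2.8]
gripper_width: 0.0137
t 13.0 tz 0.2774 sd 0.02 F [-1.4  -0.61  2.99] pos [ 0.519  -0.0534  0.1451] yang -62.99 turned 130.26 clicks 7.24 jt7 -0.28 q7 -0.99 w 0.0137
```

That holds firm at 0.28 N m, about 11 N on the stop. Now back four clicks.

```bash
python3 -m handwheel '[[0,[0,0,0],-4],[0,[0,0,0],-8],[0,[0,0,0],-12],[0,[0,0,0],-16],[0,[0,0,0],-20],[0,[0,0,0],-25],[0,[0,0,0],-30],[0,[0,0,0],-35],[0,[0,0,0],-40],[0,[0,0,0],-45],[0,[0,0,0],-50],[0,[0,0,0],-55],[0,[0,0,0],-60],[0,[0,0,0],-64],[0,[0,0,0],-68],[0,[0,0,0],-72],[0,[0,0,0],-74],[0,[0,0,0],-76],[0,[0,0,0],-76],[0,[0,0,0],-76]]' 25;python3 -c "from h import *;report(5)"
```

```text
t: 15.0
ee_pos: [0.5191, -0.0535, 0.1452]
tool_rot: [0.0, 0.623, 0.782, 0.0]
contact_force: [-0.4, -0.6, 2.0]
gripper_width: 0.014
t 15.2 tz 0.0239 sd 0.041 F [ 0.02 -0.7   1.74] pos [ 0.5191 -0.0535  0.1452] yang 12.99 turned 54.28 clicks 3.02 jt7 -0.031 q7 0.03 w 0.0139
```

```bash
python3 -m handwheel '[[5,[0,0,0],0],[15,[0,0,0],0],[35,[0,0,0],0],[50,[0,0,0],0],[50,[0,0,0],0],[50,[0,0,0],0],[50,[0,0,-15],0],[50,[0,0,-40],0],[50,[0,0,-80],0],[50,[0,0,-110],0],[50,[0,0,-125],0],[50,[0,0,-125],0],[50,[0,0,-125],0]]';python3 - <<'E'
from h import *
from bench import bot
report(3)
cm=bot.camera_model("wrist");p,d=bot.grab_frame("wrist");cv2.imwrite("pics/wrist4.png",p[:,:,::-1])
S=dict(wrist=cloud(cm,d,True))
for n in("scene","side"):
    p,d=bot.grab_frame(n);S[n]=cloud(bot.camera_model(n),d);cv2.imwrite(f"pics/{n}4.png",p[:,:,::-1])
for n,W in S.items():
    near=np.hypot(W[...,0]-.5185,W[...,1]+.0532)<.04
    q=W[near&(W[...,2]>.158)&(W[...,2]<.168)]
    if len(q)>5: print(n,len(q),cv2.minAreaRect(q[:,:2].astype(np.float32)))
E
```

```text
t: 16.5
ee_pos: [0.5186, -0.0535, 0.2696]
tool_rot: [0.0, 0.623, 0.783, -0.0]
contact_force: [0.1, 0.1, -0.3]
gripper_width: 0.0473
t 16.6 tz -0.0173 sd 0.018 F [-0.21 -0.06 -0.17] pos [ 0.5181 -0.0535  0.2689] yang 12.99 turned 54.28 clicks 3.02 jt7 -0.001 q7 0.11 w 0.0471
wrist 680 ((0.5189316868782043, -0.053195178508758545), (0.014170552603900433, 0.045851998031139374), 15.621423721313477)
scene 132 ((0.5172050595283508, -0.0524895004928112), (0.015236275270581245, 0.04632771015167236), 16.20052719116211)
side 55 ((0.5184528231620789, -0.05617173761129379), (0.012399003840982914, 0.04396119713783264), 17.086606979370117)
```

View pics/wrist4.png

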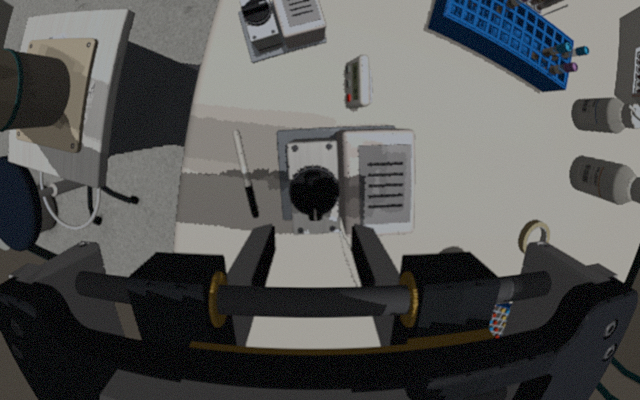

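View pics/scene4.png

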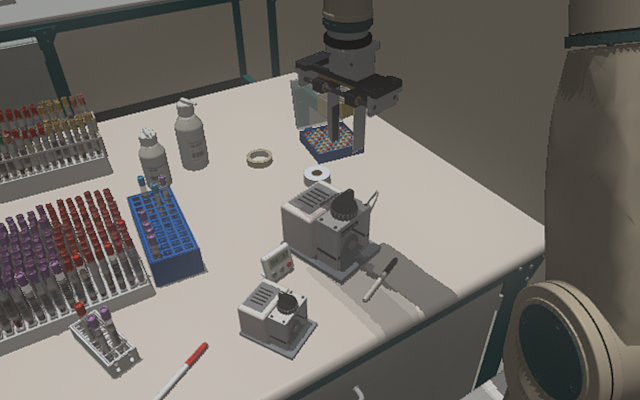

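Released and clear. The wrist view shows the dial at (313,190) with its white line at (315,215). The marker, timer and forceps look unmoved. One more angle and bystander check before I hand in.

```bash
python3 - <<'E'
from h import *
from bench import bot
for i in range(2):
    cm=bot.camera_model("wrist");p,d=bot.grab_frame("wrist");W=cloud(cm,d,True)
    for r in ((.159,.165),(.160,.164)):
        q=W[(np.hypot(W[...,0]-.5185,W[...,1]+.0532)<.03)&(W[...,2]>r[0])&(W[...,2]<r[1])][:,:2]
        c=q-q.mean(0);w,v=np.linalg.eigh(c.T@c);print('PCA bar',np.degrees(np.arctan2(v[1,1],v[0,1]))%180,len(q))
D=np.load('w1.npz');W=cloud({k:D[k] for k in('fx','fy','cx','cy','eye','attitude')},D['d'],True)
q=W[(np.hypot(W[...,0]-.5185,W[...,1]+.0532)<.03)&(W[...,2]>.159)&(W[...,2]<.165)][:,:2];c=q-q.mean(0);w,v=np.linalg.eigh(c.T@c);print('start PCA',np.degrees(np.arctan2(v[1,1],v[0,1]))%180)
a=cv2.imread('pics/scene0.png');b=cv2.imread('pics/scene4.png')
def box(lo,hi): 
    c=np.hstack([a[lo[1]:hi[1],lo[0]:hi[0]],b[lo[1]:hi[1],lo[0]:hi[0]]]);return c
cv2.imwrite('pics/cmp.png',cv2.resize(box((255,180),(405,305)),None,fx=2.6,fy=2.6))
s=bot.read_state();print(s['t'],abs(s['joint_velocities']).max())
E
```

```text
PCA bar 105.79451587060075 659
PCA bar 106.27426527493147 604
PCA bar 106.30379318606815 656
PCA bar 106.61096576586476 611
start PCA 156.91142637978743
16.85 0.004368330051752288
```

View pics/cmp.png

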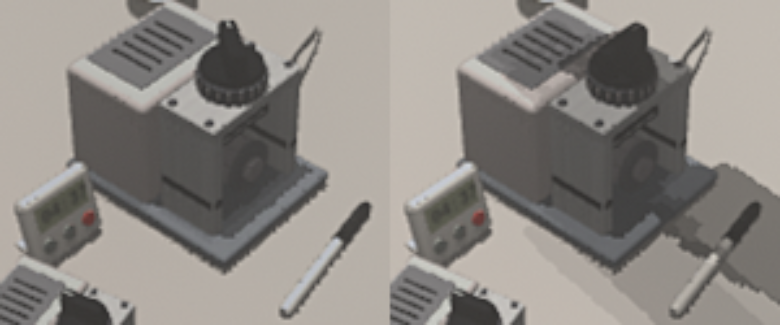

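```bash
python3 -c "
from bench import bot
print(bot.close_job())"
```

```text
the job is handed in; nothing more can be done
None
```

I turned the larger pump's dial clockwise to its end stop, turned it back four clicks, let go and handed the job in. No verdict came back.

- **End stop:** It came about seven clicks from the start. The torque climbed about 0.08 N m per degree there. I held it at up to 0.28 N m, roughly 11 N on the stop, well under the 30 N limit.
- **Grip at the stop:** With the 15 N grip the torque stopped rising, at about 0.21 N m. I took this to be the jaws giving slightly, so I raised the grip to 25 N before turning back.
- **Gap:** I turned back 76°, released the dial and lifted 125 mm clear. The bar now rests about 76° from where it met the stop. That means four clicks plus the sixth of a click, or a gap of about 4.2 mm worked out from the angle. I did not measure the gap directly.
- **Other checks:** The force on the tool was back to zero after release. The before and after scene views show the timer, marker and forceps where they were. The job took about 17 s on the robot's clock.
- **A disagreement:** The net turn from the start measured about 51° in the images, where three whole clicks would be 54°. That is within a fifth of a click and could be measurement error or friction in the clicks, so the four-click count still holds.

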